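Lock the thermometer clamp with its flip-lever bolt

ROBOT

A 6-joint arm with a two-finger parallel gripper is mounted at the origin on the work surface. World frame = base frame: x ahead of the robot, y to its left, z up, the work surface at z = 0. Lengths are in m, angles in degrees, forces in N, time in s.
With the tool pointing down it reaches from about 0.375 to 0.9 m from the base axis. Payload 3.1 kg.
Tool frame: the origin (TCP) lies at the very end of the fingers, on their centre line; the grasp point (between the pads) lies 19 mm behind it; z points along the fingers, y is the line along which they close (so a half turn about z gives the same grasp; the last joint's range is limited). The gripper opens to 87 mm and grips with 3 to 60 N. Pads are 19 mm wide; open, the fingers measure 117 mm over their backs; the gripper's body (75 mm by 190 mm) begins 51 mm behind the grasp point.
Start: joints at [-73.711, 30.224, 82.088, -0, 67.689, -10.227], TCP at [0.279, -0.559, 0.223] pointing down, gripper open.
Joint ranges: [-176.69, 176.69], [-43.24, 126.21], [12.49, 139.97], [-82, 262], [0, 151.66], [-163.58, 163.58]. Speed limits (degrees/s): [159.86, 159.86, 180, 180, 180, 180].

INTERFACE

Orientations are given as a 3x3 rotation matrix whose columns are the frame's x, y, z axes.
In Python, from rig import bot, imaging gives the robot as it stands.
- The arm moves only by the tool drive_tool, never from a script. Its argument "deltas" is text: rows parted by semicolons, each of 5 numbers parted by spaces: the finger opening in mm, from 0 to 87, then the shift along the world's x, y, z in mm, then the turn about the world's z in rad. In form: jaw dx dy dz twist; .... A call has 1 to 12 rows; each row is the pose to reach, as a shift and turn from the pose commanded when the call began; what a row does not reach only later rows make up. A row lasts 1/10 s, in which the tool goes at most 50 mm and 8.59 degrees, less where a joint would pass 70% of its speed; a pose out of reach is approached as far as the arm can. A call with a gripper value outside its range is refused whole. The fingers move at their own pace and stop on an object; the grip force is fixed at half the most. Time passes only in rows, so rows that repeat a pose let the fingers close. It gives the time, the measured TCP pose, the force, the opening and the grip force at its end, in the units of the state.
- bot.read_state(): the state, without advancing time (a new reading comes with each control period).
- imaging.capture(name): name is "scene" or "top" or "wrist"; returns the picture (400x640x3 uint8, red, green, blue); there is no depth.
- imaging.camera_model(name): a dict with "fx", "fy", "cx", "cy" (pixels), "T" (4x4, takes a point from camera to world coordinates). Camera axes: x right, y down, z forward; pixel columns grow to the right and rows downward; lengths in m; the calibration is good to about 2 mm. A picture is of the moment at which its call begins: read the wrist's pose just before it. camera_model takes no time and is no camera call; for the wrist camera it gives the pose at the moment of the call.
- bot.hand_in(): hands the job in; it is judged then, once.
The state is a dict: "time_s": time; "joint_positions": joint angles; "qvel": joint speeds; "tau": joint torques, N m; "position": TCP position; "tcp_rot": TCP orientation; "force": force on the tool from outside, world axes, zero at the start; "moment": the same for the moment, N m; "opening": opening from 0.0 (shut) to 1.0 (fully open); "grasp_force": force on a finger pad.
Only numpy, scipy, OpenCV 4.12 (cv2) and the standard library are available. Lean on these libraries where they do the work, as an engineer would, in place of code of your own. Each camera call takes 0.05 s, during which the arm holds its last target. There are 200 camera calls.

TASK

The glass thermometer tube sits loose in the stainless sensor clamp on the bench. With the bolt's steel lever standing up, screw the bolt in clockwise until it is just snug - stop soon after you feel it begin to resist more, as forcing it further would crack the glass - then fold the lever fully down flat towards the side of the black rest. Let go, and leave the other things on the bench where they are.

Things in the scene. Friction and masses are not known exactly. Their poses are not given: they have to be found in the camera images.
- clamp: the sensor clamp, fixed to the bench: dark steel base plate 130 x 100 x 10 mm, on it a stainless upper jaw 86 mm (x) by 46 mm (y), its top 64 mm above the bench, a lower jaw, and between them a smoky glass tube 16 mm thick, 230 mm long, along y, centred 46 mm up at x = 22 mm. Origin: centre of the plate's underside, z up. The bolt's vertical axis is at x = -14 mm, y = 0 of this frame
- nut_mid (a point): centre of the brass draw nut (20 mm wide, 5 mm high) on the bolt's axis under the lower jaw, about 15 mm above the bench. It comes up by only 0.25 mm per rad of turning: too little to see
- spring_ring (a point): underside of the spring washer, a steel ring 26 mm wide on the bolt's axis between the upper jaw and the bolt head, 68 mm above the bench. Once the bolt bites, it is pressed down by only 0.25 mm per further rad: too little to see
- bolt_head (a point): point on the bolt's axis at the underside of its dark round head (30 mm wide, 8 mm high), 71 mm above the bench; stays at that height. z is up; x and y turn with the bolt. The lever folds towards +x, where a small black rest sits on the head
- bolt: the bolt (same origin and axes): turns clockwise from above easily, under 0.1 N m. After some 1.5 to 3 rad (unknown beforehand, at no fixed direction) it bites on a spring washer and the torque climbs by 0.7 N m per rad, with no hard stop. 0.15 to 0.3 N m is properly snug; at 0.4 N m (0.6 rad past the bite) the glass cracks. Let go, it springs back to the bite and stays
- lever_mid (a point): centre of the steel lever: a flat blade 10 mm thick (along x), 24 mm wide (along y); its free end is 28 mm beyond this point along z, its root 44 mm below. z points from the hinge to the free end: up at the start (lever standing straight up, about 140 mm above the bench here), level when folded. The -x face, away from the fold, is red
- lever_pin (a point): the lever's hinge pin, along the lever's y, on the bolt's axis, 19 mm above bolt_head and 50 mm from lever_mid; same axes as lever_mid. From standing the lever folds 90 degrees, only towards the bolt's +x, to its stop. Folding takes 0.28 to 0.45 N m about the pin (6 to 9 N at 50 mm); the lever stays where it is left
- float_mid (a point): yellow plastic float, 68 mm wide, 84 mm high, loose; its centre
- elbow_mid (a point): brass pipe elbow, about 60 mm across, 36 mm high, loose; its centre
- weight_mid (a point): steel calibration weight, 48 mm wide, 68 mm high, loose; its centre
- jar_mid (a point): amber jar with black cap, 60 mm wide, 75 mm high, loose; its centre
Mind the look-alikes: they are no part of the job. What is shaped like the clamp but blue or brown is not meant.

How it is judged:
By the outcome, as a careful person would: the job done as asked, in the order asked, and still so for the second after the job is handed in, with the robot touching nothing.
It also fails if it takes over 72 s, if anything falls off the work surface, if the arm or the gripper's body presses on something with over 40 N, if the wrist force passes 120 N, or if a joint passes its speed limit or range.

## Working session

There is one attempt and no reset: what is moved stays moved. The work goes in short steps, Python scripts to look and compute and a tool call to move; the robot and the scene stay as the last step left them, time stands still between calls to the robot, and variables do not carry over. Pictures are saved under pics/ and viewed, at most 10 in all, crops included, and the job is handed in when it is done.

Besides the shell and the picture viewer there is one more tool, called as name(argument=value, ...) on one line, values as JSON. drive_tool: Moves the arm, as the interface text tells. Its arguments: {"type":"object","properties":{"deltas":{"type":"string"}},"required":["deltas"]}

```bash
mkdir -p pics; ls; python3 - <<'E'
from rig import bot, imaging
import cv2
for n in ("scene","top"):
    cv2.imwrite(f"pics/{n}0.png",imaging.capture(n)[:,:,::-1])
s=bot.read_state();print(s["time_s"],s["position"],s["tcp_rot"],s["opening"])
for n in ("scene","top"): print(imaging.camera_model(n))
E
```

```text
pics
0.1 [ 0.27887035 -0.55859138  0.22166682] [[ 8.94803227e-01  4.46460386e-01 -5.56117515e-04]
 [ 4.46460593e-01 -8.94801269e-01  1.90443790e-03]
 [ 3.52641423e-04 -1.95238174e-03 -9.99998032e-01]] 0.9944568226807423
{'fx': 378.8496927001921, 'fy': 378.8496927001921, 'cx': 323.215481180332, 'cy': 195.31781395224965, 'T': array([[-0.50993224,  0.47131205, -0.71960688,  1.35668367],
       [ 0.86015584,  0.26959782, -0.43295375,  0.48035604],
       [-0.01005187, -0.83975114, -0.54287843,  0.75721531],
       [ 0.        ,  0.        ,  0.        ,  1.        ]])}
{'fx': 510.0691901286802, 'fy': 510.0691901286802, 'cx': 324.9235340082257, 'cy': 190.01891687177644, 'T': array([[ 0.01405846, -0.99834793,  0.05571153,  0.41591462],
       [-0.9998749 , -0.01444014, -0.00645425, -0.02932645],
       [ 0.00724807, -0.05561382, -0.99842605,  1.59190854],
       [ 0.        ,  0.        ,  0.        ,  1.        ]])}
```

View pics/scene0.png

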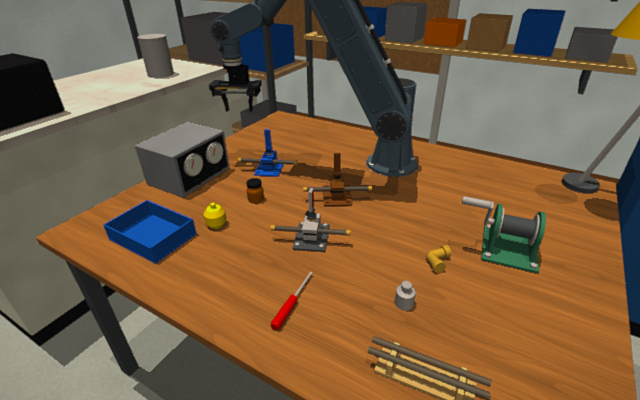

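View pics/top0.png

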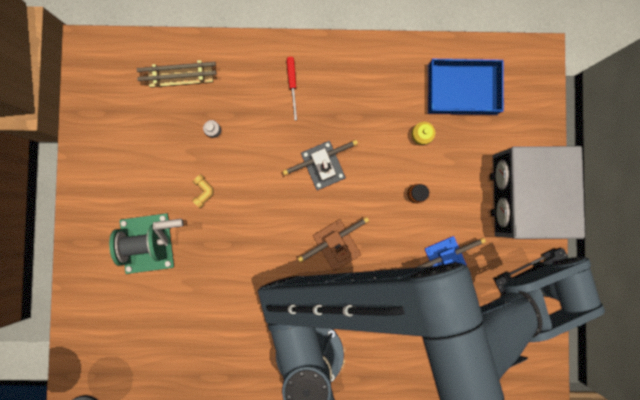

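Three clamp shapes appear in the scene view: stainless at (311,228), brown at (337,190) and blue at (268,160). In the top view the stainless one is at (322,164), and it is the one meant because of its grey jaw and smoky tube. I'll confirm that in an enlarged crop.

```bash
python3 - <<'E'
import cv2,numpy as np
a=cv2.imread("pics/top0.png")[125:205,275:365];b=cv2.imread("pics/scene0.png")[175:260,265:360]
a=cv2.resize(a,(450,400),interpolation=cv2.INTER_CUBIC)
b=cv2.resize(b,None,fx=400/85,fy=400/85,interpolation=cv2.INTER_CUBIC)[:,:350] if 0 else cv2.resize(b,(335,300),interpolation=cv2.INTER_CUBIC)
c=np.zeros((400,790,3),np.uint8);c[:,:450]=a;c[:300,452:787]=b
cv2.imwrite("pics/crop0.png",c)
E
```

```text
(no output)
```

View pics/crop0.png

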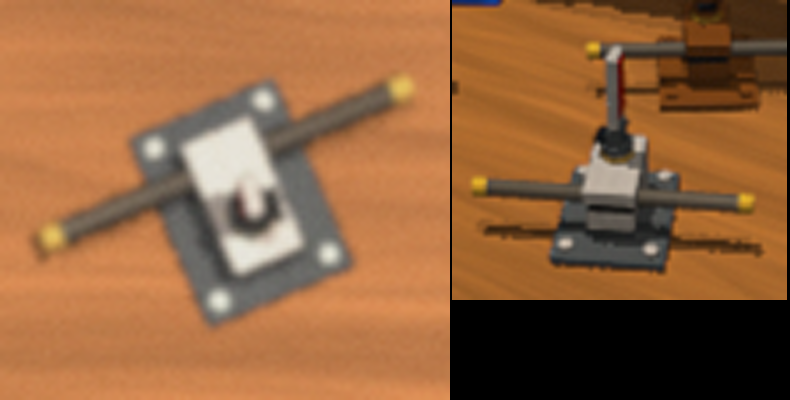

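The crop confirms it: stainless jaw on a dark plate, tube ends near top-view (285,172) and (355,143), lever near (326,165). Its red face points right in the scene view.

```bash
cat > h.py <<'E'
from rig import bot, imaging
import numpy as np
def ray(n,u,v,z,m=None):
    m=m or imaging.camera_model(n);T=m["T"]
    d=T[:3,:3]@[(u-m["cx"])/m["fx"],(v-m["cy"])/m["fy"],1];o=T[:3,3]
    return o+d*(z-o[2])/d[2]
def proj(n,p,m=None):
    m=m or imaging.camera_model(n);q=np.linalg.inv(m["T"])@np.r_[p,1]
    return np.array([m["fx"]*q[0]/q[2]+m["cx"],m["fy"]*q[1]/q[2]+m["cy"]])
E
python3 - <<'E'
from h import *
c=lambda u,v,z:ray("top",275+u/5-.4,125+v/5-.4,z)
e1,e2=c(50,237,.046),c(400,88,.046);print(e1,e2,(e1+e2)/2,np.linalg.norm(e1-e2))
P=[c(*p,.01) for p in((133,138),(272,82),(353,265),(212,325))];C=np.mean(P,0);print(P,C)
d=(e1-e2);yaw=np.arctan2(d[1],d[0])-np.pi/2;x=np.array([np.cos(yaw),np.sin(yaw)])
print(np.degrees(yaw),"bolt",C[:2]-.014*x,(e1+e2)[:2]/2-.036*x)
print("head",c(255,205,.08))
E
```

```text
[0.55525586 0.08401716 0.046     ] [ 0.6496786  -0.12785331  0.046     ] [ 0.60246723 -0.02191808  0.046     ] 0.23195850450244138
[array([0.62120758, 0.0360738 , 0.01      ]), array([ 0.65768379, -0.05012734,  0.01      ]), array([ 0.54379241, -0.1020911 ,  0.01      ]), array([ 0.50513122, -0.01492535,  0.01      ])] [ 0.58195375 -0.0327675   0.01      ]
24.02074531256736 bolt [ 0.56916617 -0.03846644] [ 0.5695849 -0.0365725]
head [ 0.5731021  -0.04009008  0.08      ]
```

drive_tool(deltas="87 0 0 80 0; 87 40 90 80 0; 87 60 135 80 0; 87 80 180 80 0; 87 100 225 80 0; 87 120 270 80 0; 87 140 315 80 0; 87 160 360 80 0; 87 180 405 80 0; 87 200 450 80 0; 87 210 480 80 0; 87 210 480 80 0")

```text
time_s: 1.3
position: [0.4893, -0.0756, 0.3023]
tcp_rot: [[0.893, 0.449, -0.001], [0.449, -0.893, 0.001], [0.0, -0.002, -1.0]]
force: [-0.3, 0.1, 0.2]
opening: 1.003
grasp_force: 0.0
```

```bash
python3 - <<'E'
from h import *
import cv2
s=bot.read_state();m=imaging.camera_model("wrist");print(s["position"],s["joint_positions"],s["moment"],s["force"]);print(m)
print(proj("wrist",[.569,-.0375,.168]),proj("wrist",[.569,-.0375,.08]))
cv2.imwrite("pics/w1.png",imaging.capture("wrist")[:,:,::-1])
E
```

```text
[ 0.48930864 -0.07559753  0.30228279] [-2.17787055e+01  1.47151705e+01  9.42437021e+01  6.79957262e-02
  7.10991753e+01  4.15127720e+01] [-0.06608105  0.03243163 -0.02019768] [-0.25149448  0.05635685  0.18811085]
{'fx': 318.38833275149534, 'fy': 318.38833275149534, 'cx': 318.7179639015397, 'cy': 197.0142270616205, 'T': array([[ 0.44808993, -0.8661777 , -0.2212501 ,  0.54941292],
       [-0.89398756, -0.43450608, -0.10950209, -0.04619693],
       [-0.00128625,  0.24686162, -0.96904989,  0.46419851],
       [ 0.        ,  0.        ,  0.        ,  1.        ]])}
[320.2806209   90.94156072] [320.01573317  96.74198947]
```

View pics/w1.png

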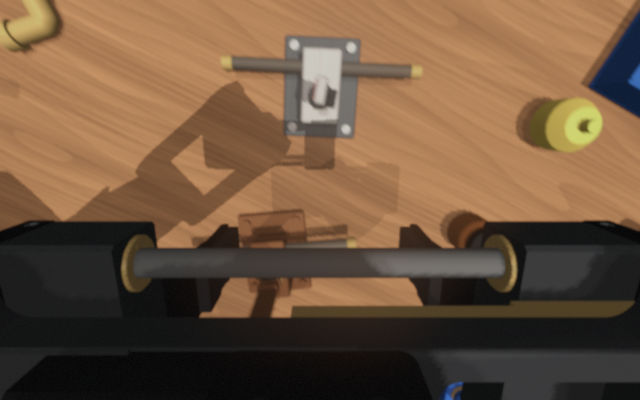

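The wrist view shows the clamp with its plate centred at (322,88) and the lever end at about (319,84). I'll enlarge it to read the lever's orientation.

```bash
python3 - <<'E'
import cv2
a=cv2.imread("pics/w1.png")[60:130,280:365]
cv2.imwrite("pics/w1c.png",cv2.resize(a,None,fx=7,fy=7,interpolation=cv2.INTER_CUBIC))
E
```

```text
(no output)
```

View pics/w1c.png

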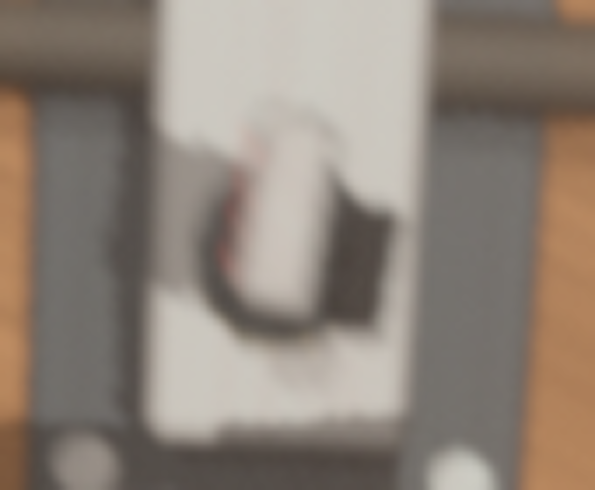

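Lever top is centred at (320.4,90.7), as predicted, with its long axis about 7° clockwise of image up. The red face is on the left and the rest on the right, so lever +x has a yaw of about -70.5°. I'll turn the tool 173° counter-clockwise first, so joint 6 has room for the full clockwise turn.

drive_tool(deltas="87 40 19 0 0.15; 87 80 38 0 0.3; 87 80 38 0 0.45; 87 80 38 0 0.6; 87 80 38 0 0.75; 87 80 38 0 0.9; 87 80 38 0 1.05; 87 80 38 0 1.2; 87 80 38 0 1.35; 87 80 38 0 1.5; 87 80 38 0 1.51; 87 80 38 0 1.51")

```text
time_s: 2.55
position: [0.5688, -0.0414, 0.3022]
tcp_rot: [[-0.388, 0.921, -0.001], [0.921, 0.388, 0.0], [0.0, -0.001, -1.0]]
force: [0.6, -0.4, -0.5]
opening: 1.0
grasp_force: 0.0
```

drive_tool(deltas="87 0 0 0 0.15; 87 0 0 0 0.3; 87 0 0 0 0.45; 87 0 0 0 0.6; 87 0 0 0 0.75; 87 0 0 0 0.9; 87 0 0 0 1.05; 87 0 0 0 1.2; 87 0 0 0 1.35; 87 0 0 0 1.5; 87 0 0 0 1.51; 87 0 0 0 1.51")

```text
time_s: 3.75
position: [0.569, -0.0412, 0.3024]
tcp_rot: [[-0.944, -0.331, -0.0], [-0.331, 0.944, 0.0], [0.0, 0.0, -1.0]]
force: [0.4, 0.5, 0.5]
opening: 0.996
grasp_force: 0.0
```

```bash
python3 - <<'E'
from h import *
import cv2
s=bot.read_state();print(s["position"],s["joint_positions"],s["moment"],s["force"]);R=s["tcp_rot"];print(np.degrees(np.arctan2(R[1][1],R[0][1])))
m=imaging.camera_model("wrist")
for z in(.168,.08):print(proj("wrist",[.569,-.0375,z],m))
a=imaging.capture("wrist")[:,:,::-1]
cv2.imwrite("pics/w2.png",a)
E
```

```text
[ 0.5689631  -0.04124035  0.30243947] [-1.53672491e+01  2.11971756e+01  8.42843161e+01  2.36939255e-03
  7.45353524e+01 -1.24674597e+02] [ 0.08500066 -0.10697325  0.00520652] [0.3631605  0.520692   0.50121112]
109.30671442092496
[323.0422454  189.99818522]
[322.10151131 173.8249696 ]
```

View pics/w2.png

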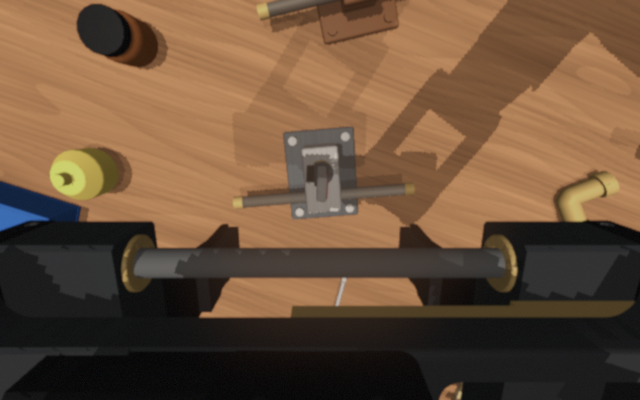

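```bash
python3 - <<'E'
import cv2
a=cv2.imread("pics/w2.png")[140:225,285:365]
cv2.imwrite("pics/w2c.png",cv2.resize(a,None,fx=7,fy=7,interpolation=cv2.INTER_CUBIC))
E
```

```text
(no output)
```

View pics/w2c.png

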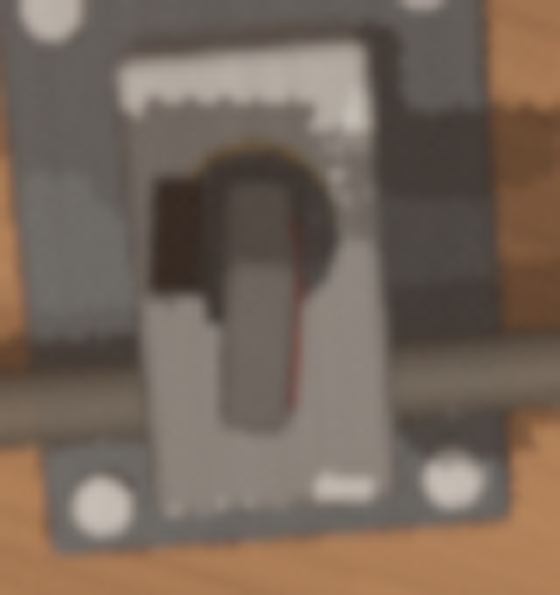

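drive_tool(deltas="87 0 3 -45 -0.02; 60 0 3 -90 -0.02; 50 0 3 -130 -0.02; 40 0 3 -160 -0.02; 30 0 3 -180 -0.02; 20 0 3 -187 -0.02; 14 0 3 -187 -0.02; 14 0 3 -187 -0.02; 14 0 3 -187 -0.02; 14 0 3 -187 -0.02; 14 0 3 -187 -0.02; 14 0 3 -187 -0.02")

```text
time_s: 5.0
position: [0.5693, -0.0383, 0.1161]
tcp_rot: [[-0.949, -0.316, 0.001], [-0.316, 0.949, -0.0], [-0.001, -0.001, -1.0]]
force: [0.6, 0.5, -0.4]
opening: 0.172
grasp_force: 0.0
```

```bash
cat > st.py <<'E'
from h import *
s=bot.read_state();R=np.array(s["tcp_rot"]);f=np.array(s["force"]);r=lambda a:np.round(a,4)
print(s["time_s"],r(s["position"]),"yaw",r(np.degrees(np.arctan2(R[1,1],R[0,1]))),"F",r(f),"Ftool",r(R.T@f),"M",r(s["moment"]),"open",r(s["opening"]*87),r(s["grasp_force"]),"j6",r(s["joint_positions"][5]))
E
python3 st.py
```

```text
5.0 [ 0.5693 -0.0383  0.1161] yaw 108.4005 F [ 0.6358  0.4971 -0.3988] Ftool [-0.7599  0.2712  0.3993] M [ 0.1318 -0.0957 -0.0336] open 14.9641 0.0 j6 -123.4637
```

drive_tool(deltas="11 0 0 0 0; 9 0 0 0 0; 0 0 0 0 0; 0 0 0 0 0; 0 0 0 0 0")

```text
time_s: 5.5
position: [0.5692, -0.0383, 0.1156]
tcp_rot: [[-0.949, -0.316, 0.0], [-0.316, 0.949, -0.0], [-0.0, -0.0, -1.0]]
force: [-0.2, -0.6, 0.8]
opening: 0.111
grasp_force: 30.0
```

```bash
python3 st.py
```

```text
5.5 [ 0.5692 -0.0383  0.1156] yaw 108.3989 F [-0.1672 -0.61    0.8488] Ftool [ 0.351  -0.5262 -0.8488] M [ 0.0323 -0.1439 -0.008 ] open 9.6616 29.9991 j6 -123.4655
```

drive_tool(deltas="0 0 0 0 -0.1; 0 0 0 0 -0.2; 0 0 0 0 -0.3; 0 0 0 0 -0.4; 0 0 0 0 -0.5; 0 0 0 0 -0.6; 0 0 0 0 -0.7; 0 0 0 0 -0.8; 0 0 0 0 -0.9; 0 0 0 0 -1.0; 0 0 0 0 -1.1; 0 0 0 0 -1.2")

```text
time_s: 6.7
position: [0.5692, -0.0383, 0.1156]
tcp_rot: [[-0.635, 0.772, 0.0], [0.772, 0.635, -0.0], [-0.0, -0.0, -1.0]]
force: [-0.4, -0.6, 1.7]
opening: 0.117
grasp_force: 30.0
```

```bash
python3 st.py
```

```text
6.7 [ 0.5692 -0.0383  0.1156] yaw 39.4455 F [-0.3963 -0.6247  1.6871] Ftool [-0.2313 -0.7029 -1.687 ] M [-0.0653 -0.1532  0.0773] open 10.1943 29.9959 j6 -54.4983
```

drive_tool(deltas="0 0 0 0 -0.05; 0 0 0 0 -0.1; 0 0 0 0 -0.15; 0 0 0 0 -0.2; 0 0 0 0 -0.2")

```text
time_s: 7.2
position: [0.5692, -0.0383, 0.1156]
tcp_rot: [[-0.473, 0.881, 0.0], [0.881, 0.473, -0.0], [-0.0, 0.0, -1.0]]
force: [0.3, -0.4, 1.3]
opening: 0.112
grasp_force: 30.0
```

```bash
python3 st.py
```

```text
7.2 [ 0.5692 -0.0383  0.1156] yaw 28.2072 F [ 0.317  -0.3794  1.3027] Ftool [-0.4846  0.1002 -1.3025] M [-0.0726 -0.117  -0.0374] open 9.745 29.9997 j6 -43.2656
```

drive_tool(deltas="0 0 0 0 -0.05; 0 0 0 0 -0.1; 0 0 0 0 -0.1")

```text
time_s: 7.5
position: [0.5692, -0.0383, 0.1156]
tcp_rot: [[-0.383, 0.924, 0.0], [0.924, 0.383, -0.0], [-0.0, 0.0, -1.0]]
force: [-0.4, -0.3, 0.6]
opening: 0.117
grasp_force: 30.0
```

```bash
python3 st.py
```

```text
7.5 [ 0.5692 -0.0383  0.1156] yaw 22.5276 F [-0.4466 -0.262   0.6391] Ftool [-0.0711 -0.5128 -0.6392] M [-0.1061 -0.146   0.0129] open 10.1783 29.9997 j6 -37.5862
```

```bash
cat > mz.py <<'E'
from h import *
M=[];t=[]
for i in range(6):
    s=bot.read_state();M.append(s["moment"][2]);t.append(s["tau"][5]);imaging.capture("wrist")
print(s["time_s"],"Mz",np.mean(M).round(3),"sd",np.std(M).round(3),"tau6",np.mean(t).round(3),np.std(t).round(3),"j6",s["joint_positions"][5])
E
python3 mz.py
```

```text
7.75 Mz 0.019 sd 0.03 tau6 0.046 0.059 j6 -37.57412103438388
```

drive_tool(deltas="0 0 0 0 -0.05; 0 0 0 0 -0.1; 0 0 0 0 -0.15")

```text
time_s: 8.1
position: [0.5692, -0.0383, 0.1156]
tcp_rot: [[-0.239, 0.971, 0.0], [0.971, 0.239, -0.0], [-0.0, 0.0, -1.0]]
force: [1.2, -0.7, 1.6]
opening: 0.115
grasp_force: 30.0
```

```bash
python3 mz.py
```

```text
8.35 Mz 0.0 sd 0.023 tau6 0.022 0.135 j6 -28.990247656147286
```

drive_tool(deltas="0 0 0 0 -0.05; 0 0 0 0 -0.1; 0 0 0 0 -0.15")

```text
time_s: 8.7
position: [0.5692, -0.0383, 0.1156]
tcp_rot: [[-0.091, 0.996, 0.0], [0.996, 0.091, -0.0], [-0.0, 0.0, -1.0]]
force: [0.9, -1.4, 1.8]
opening: 0.113
grasp_force: 30.0
```

```bash
python3 mz.py
```

```text
8.95 Mz 0.006 sd 0.036 tau6 0.022 0.135 j6 -20.397947938864917
```

drive_tool(deltas="0 0 0 0 -0.05; 0 0 0 0 -0.1; 0 0 0 0 -0.1")

```text
time_s: 9.3
position: [0.5692, -0.0383, 0.1156]
tcp_rot: [[0.007, 1.0, 0.0], [1.0, -0.007, -0.0], [-0.0, 0.0, -1.0]]
force: [0.2, -1.5, 1.3]
opening: 0.114
grasp_force: 30.0
```

```bash
python3 mz.py
```

```text
9.55 Mz -0.01 sd 0.014 tau6 0.044 0.06 j6 -14.647628714667764
```

drive_tool(deltas="0 0 0 0 -0.05; 0 0 0 0 -0.1; 0 0 0 0 -0.15")

```text
time_s: 9.9
position: [0.5692, -0.0383, 0.1156]
tcp_rot: [[0.159, 0.987, 0.0], [0.987, -0.159, -0.0], [-0.0, 0.0, -1.0]]
force: [1.7, -1.5, 2.1]
opening: 0.112
grasp_force: 30.0
```

```bash
python3 mz.py
```

```text
10.15 Mz 0.014 sd 0.036 tau6 0.022 0.135 j6 -6.069130475832176
```

drive_tool(deltas="0 0 0 0 -0.05; 0 0 0 0 -0.1; 0 0 0 0 -0.15")

```text
time_s: 10.5
position: [0.5692, -0.0383, 0.1156]
tcp_rot: [[0.304, 0.953, 0.0], [0.953, -0.304, -0.0], [-0.0, 0.0, -1.0]]
force: [0.6, -1.1, 2.1]
opening: 0.114
grasp_force: 30.0
```

```bash
python3 mz.py
```

```text
10.75 Mz 0.021 sd 0.021 tau6 0.022 0.135 j6 2.5217225898254276
```

Total so far is 2.2 rad, with no bite yet.

drive_tool(deltas="0 0 0 0 -0.05; 0 0 0 0 -0.1; 0 0 0 0 -0.15")

```text
time_s: 11.1
position: [0.5691, -0.0383, 0.1156]
tcp_rot: [[0.443, 0.896, 0.0], [0.896, -0.443, -0.0], [-0.0, 0.0, -1.0]]
force: [0.9, -1.4, 2.4]
opening: 0.11
grasp_force: 30.0
```

```bash
python3 mz.py
```

```text
11.35 Mz 0.013 sd 0.041 tau6 0.022 0.135 j6 11.112188553104119
```

drive_tool(deltas="0 0 0 0 -0.05; 0 0 0 0 -0.1; 0 0 0 0 -0.1")

```text
time_s: 11.7
position: [0.5692, -0.0383, 0.1156]
tcp_rot: [[0.529, 0.849, 0.0], [0.849, -0.529, -0.0], [0.0, 0.0, -1.0]]
force: [0.4, -0.8, 3.1]
opening: 0.117
grasp_force: 30.0
```

```bash
python3 mz.py
```

```text
11.95 Mz 0.006 sd 0.026 tau6 0.044 0.06 j6 16.865172171253576
```

drive_tool(deltas="0 0 0 0 -0.05; 0 0 0 0 -0.1; 0 0 0 0 -0.15")

```text
time_s: 12.3
position: [0.5692, -0.0383, 0.1156]
tcp_rot: [[0.651, 0.759, 0.0], [0.759, -0.651, -0.0], [0.0, 0.0, -1.0]]
force: [0.3, -1.4, 2.5]
opening: 0.111
grasp_force: 30.0
```

```bash
python3 mz.py
```

```text
12.55 Mz 0.04 sd 0.027 tau6 0.045 0.136 j6 25.442670897534317
```

drive_tool(deltas="0 0 0 0 -0.05; 0 0 0 0 -0.1; 0 0 0 0 -0.1")

```text
time_s: 12.9
position: [0.5692, -0.0383, 0.1156]
tcp_rot: [[0.722, 0.692, 0.0], [0.692, -0.722, -0.0], [0.0, 0.0, -1.0]]
force: [0.7, -1.5, 2.0]
opening: 0.109
grasp_force: 30.0
```

```bash
python3 mz.py
```

```text
13.15 Mz 0.076 sd 0.025 tau6 0.135 0.06 j6 31.186111888348975
```

The torque is starting to climb (0.04, then 0.076), so I'll go in small steps.

drive_tool(deltas="0 0 0 0 -0.05; 0 0 0 0 -0.1; 0 0 0 0 -0.1")

```text
time_s: 13.5
position: [0.5692, -0.0383, 0.1156]
tcp_rot: [[0.788, 0.616, 0.0], [0.616, -0.788, -0.0], [0.0, 0.0, -1.0]]
force: [1.3, -1.1, 3.1]
opening: 0.115
grasp_force: 30.0
```

```bash
python3 mz.py
```

```text
13.75 Mz 0.171 sd 0.039 tau6 0.203 0.06 j6 36.92034229345391
```

drive_tool(deltas="0 0 0 0 -0.03; 0 0 0 0 -0.07; 0 0 0 0 -0.07")

```text
time_s: 14.1
position: [0.5691, -0.0383, 0.1156]
tcp_rot: [[0.83, 0.558, 0.0], [0.558, -0.83, -0.0], [0.0, 0.0, -1.0]]
force: [0.9, -2.3, 2.5]
opening: 0.109
grasp_force: 30.0
```

```bash
python3 mz.py; python3 st.py
```

```text
14.35 Mz 0.213 sd 0.044 tau6 0.24 0.049 j6 40.95961954188735
14.4 [ 0.5691 -0.0383  0.1156] yaw -56.0255 F [ 0.9684 -1.974   3.4182] Ftool [-0.2997  2.1786 -3.4179] M [-0.5222 -0.3893  0.247 ] open 9.7431 30.0 j6 40.9608
```

The bolt is snug at about 0.22 N m. I'll ease back part of the springback and open up.

drive_tool(deltas="0 0 0 0 0.1; 0 0 0 0 0.2; 0 0 0 0 0.2; 20 0 0 0 0.2; 87 0 0 0 0.2; 87 0 0 0 0.3; 87 0 0 10 0.3; 87 0 0 35 0.3; 87 0 0 35 0.3; 87 0 0 35 0.3")

```text
time_s: 15.4
position: [0.5689, -0.0379, 0.151]
tcp_rot: [[0.628, 0.778, 0.001], [0.778, -0.628, 0.0], [0.0, 0.0, -1.0]]
force: [-0.2, 0.8, 0.1]
opening: 0.666
grasp_force: 0.0
```

```bash
python3 mz.py; python3 st.py; python3 - <<'E'
from h import *
import cv2
p=[.569,-.0385,.12]
o=[]
for n in("top","wrist"):
    u,v=proj(n,p).astype(int);print(n,u,v);a=imaging.capture(n)[:,:,::-1]
    a=a[max(v-40,0):v+40,max(u-40,0):u+40];o.append(cv2.resize(a,(390,390),interpolation=cv2.INTER_CUBIC))
cv2.imwrite("pics/c3.png",np.hstack(o))
E
```

```text
15.65 Mz -0.007 sd 0.046 tau6 0.007 0.003 j6 23.80677965776512
15.7 [ 0.5685 -0.0381  0.1498] yaw -38.8735 F [-0.7534  0.441  -0.1642] Ftool [-0.1294 -0.863   0.1657] M [-0.047  -0.0104  0.0589] open 81.422 0.0 j6 23.8036
top 325 165
wrist 319 224
```

View pics/c3.png

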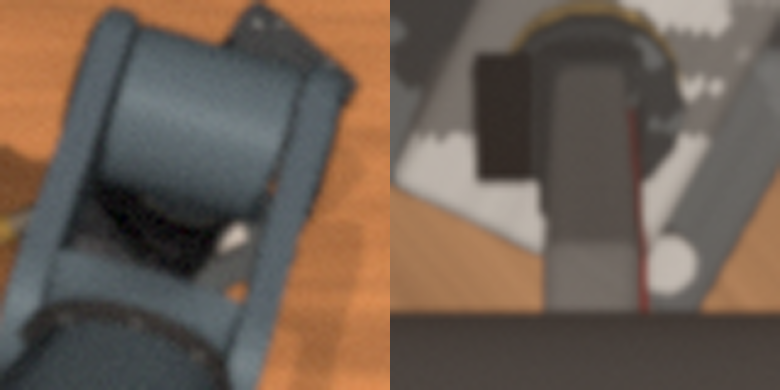

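In the wrist crop the lever stands upright, squared to the tool. The red face is on the right (tool +y) and the black rest on the left. I'll push from the red side with that finger, along (-0.78, 0.63), following an arc.

drive_tool(deltas="87 -10 8 0 0; 87 -20 16 0 0; 87 -27 22 0 0; 87 -30 24 0 0; 87 -36 29 0 0; 87 -42 34 -1 0; 87 -48 39 -2.5 0; 87 -54 43.5 -5.5 0; 87 -54 43.5 -5.5 0")

```text
time_s: 16.7
position: [0.5157, 0.0051, 0.1457]
tcp_rot: [[0.627, 0.779, 0.003], [0.779, -0.627, -0.001], [0.001, 0.003, -1.0]]
force: [3.4, -2.6, 2.7]
opening: 1.0
grasp_force: 2.2
```

```bash
python3 st.py
```

```text
16.7 [0.5157 0.0051 0.1457] yaw -38.82 F [ 3.3656 -2.6097  2.6604] Ftool [ 0.0789  4.2655 -2.6484] M [-0.6603 -0.533  -0.0491] open 87.0347 2.2099 j6 27.0012
```

drive_tool(deltas="87 -5 4 -4 0; 87 -10 8.5 -8.5 0; 87 -14.5 12 -14 0; 87 -18.5 15 -20 0; 87 -21.5 17.5 -27 0; 87 -24 19.5 -34 0; 87 -26 20.5 -42 0; 87 -27 21.5 -48 0; 87 -27 21.5 -48 0")

```text
time_s: 17.6
position: [0.4879, 0.0272, 0.0971]
tcp_rot: [[0.627, 0.779, -0.0], [0.779, -0.627, 0.001], [0.0, -0.0, -1.0]]
force: [0.2, -1.9, 5.6]
opening: 1.004
grasp_force: 2.7
```

```bash
python3 st.py
```

```text
17.6 [0.4879 0.0272 0.0971] yaw -38.8507 F [ 0.2132 -1.871   5.6142] Ftool [-1.3219  1.3369 -5.6152] M [-0.4003 -0.3538  0.0375] open 87.3774 2.6914 j6 28.8626
```

Now I'll press down gently to the stop.

drive_tool(deltas="87 0 0 -1 0; 87 0 0 -2 0; 87 0 0 -2 0")

```text
time_s: 17.9
position: [0.4878, 0.0273, 0.0956]
tcp_rot: [[0.627, 0.779, -0.0], [0.779, -0.627, 0.001], [0.0, -0.001, -1.0]]
force: [0.2, -0.1, 6.0]
opening: 1.001
grasp_force: 3.4
```

drive_tool(deltas="87 0 0 -0.7 0; 87 0 0 -0.7 0")

```text
time_s: 18.1
position: [0.4877, 0.0273, 0.095]
tcp_rot: [[0.627, 0.779, -0.0], [0.779, -0.627, 0.001], [0.0, -0.001, -1.0]]
force: [-0.9, -0.0, 6.9]
opening: 1.0
grasp_force: 3.5
```

drive_tool(deltas="87 0 0 -0.7 0; 87 0 0 -0.7 0")

```text
time_s: 18.3
position: [0.4877, 0.0273, 0.0943]
tcp_rot: [[0.627, 0.779, -0.0], [0.779, -0.627, 0.001], [0.0, -0.001, -1.0]]
force: [-0.3, -0.9, 7.0]
opening: 0.999
grasp_force: 3.6
```

drive_tool(deltas="87 0 0 -0.7 0; 87 0 0 -0.7 0")

```text
time_s: 18.5
position: [0.4876, 0.0274, 0.0936]
tcp_rot: [[0.627, 0.779, -0.001], [0.779, -0.627, 0.001], [0.0, -0.001, -1.0]]
force: [-0.0, -0.6, 8.2]
opening: 1.001
grasp_force: 4.0
```

drive_tool(deltas="87 0 0 -0.7 0; 87 0 0 -0.7 0")

```text
time_s: 18.7
position: [0.4875, 0.0275, 0.0931]
tcp_rot: [[0.627, 0.779, -0.001], [0.779, -0.627, 0.001], [0.0, -0.001, -1.0]]
force: [-0.8, 0.3, 10.3]
opening: 0.997
grasp_force: 5.1
```

drive_tool(deltas="87 0 0 -0.7 0; 87 0 0 -0.7 0")

```text
time_s: 18.9
position: [0.4874, 0.0276, 0.0927]
tcp_rot: [[0.627, 0.779, -0.001], [0.779, -0.627, 0.001], [0.0, -0.001, -1.0]]
force: [-2.2, 1.1, 13.2]
opening: 0.998
grasp_force: 6.2
```

drive_tool(deltas="87 0 0 -1 0; 87 0 0 -1 0")

```text
time_s: 19.1
position: [0.4873, 0.0277, 0.092]
tcp_rot: [[0.627, 0.779, -0.001], [0.779, -0.627, 0.001], [0.0, -0.001, -1.0]]
force: [-3.6, 1.7, 16.0]
opening: 0.998
grasp_force: 7.8
```

drive_tool(deltas="87 0 0 10 0; 87 0 0 40 0; 87 0 0 80 0; 87 -20 -40 120 0; 87 -20 -90 160 0; 87 -20 -140 160 0; 87 -20 -180 160 0; 87 -20 -220 160 0; 87 -20 -220 160 0; 87 -20 -220 160 0")

```text
time_s: 20.1
position: [0.4667, -0.193, 0.2498]
tcp_rot: [[0.63, 0.777, -0.003], [0.777, -0.63, 0.003], [0.001, -0.004, -1.0]]
force: [0.4, 1.6, 0.2]
opening: 1.001
grasp_force: 0.0
```

```bash
python3 st.py; python3 - <<'E'
from h import *
import cv2
a=imaging.capture("scene")[180:260,265:365,::-1]
b=imaging.capture("top")[125:205,275:375,::-1]
cv2.imwrite("pics/c4.png",np.hstack([cv2.resize(i,(395,316),interpolation=cv2.INTER_CUBIC) for i in(a,b)]))
for n in("scene","top"):
  for p in([.569,-.0385,.09],[.569-.778*.078,-.0385+.628*.078,.09]): 
    q=proj(n,p)-([265,180] if n=="scene" else [275,125]);print(n,q*3.95)
E
```

```text
20.1 [ 0.4667 -0.193   0.2498] yaw -39.0214 F [0.3614 1.5835 0.1961] Ftool [ 1.458  -0.7171 -0.1915] M [-0.008  -0.0536  0.0011] open 87.0838 0.0 j6 3.7818
scene [180.75805285 124.28135875]
scene [274.67864757 103.47552922]
top [197.78392075 164.41362782]
top [131.05058742 244.37435354]
```

View pics/c4.png

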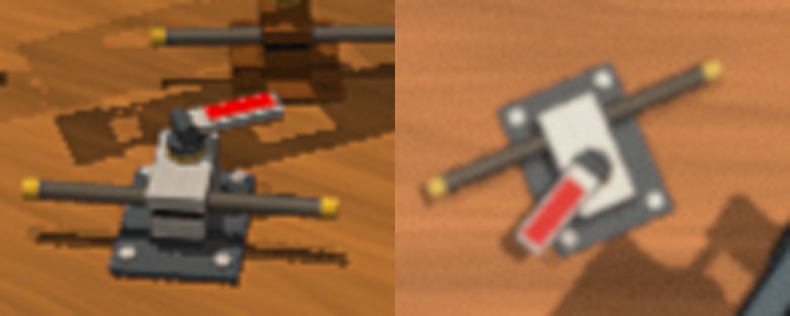

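The lever lies flat over the rest with its red face up. Its tip is at (280,103) in the scene crop, against (275,103) predicted for level, and the 16 N I pressed is well above the folding force, so it is on its stop. Handing in.

```bash
python3 -c "
from rig import bot
print(bot.hand_in())"
```

```text
the job is handed in; nothing more can be done
None
```

I tightened the bolt to about 0.22 N m (just snug), folded the lever flat to its stop on the black rest, let go and handed the job in at about 20 s, without the arm going near the other objects.

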